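# Bring an indexing turntable to a station by its drop pin and lock it

### The job

Set the stone-setter's turntable at a station: tip the parked index arm over so that its pin comes down on the index ring, then push the table round by its upright handle, either way, until the pin drops fully home into one of the holes hidden under the guard. Then swing the lock lever all the way round to its stop to clamp the table there. Leave the things lying round it where they are.

Things in the scene. Friction and masses are not known exactly. Their poses are not given: they have to be found in the camera images.
- turntable: Grey round base of the turntable, fixed to the bench, 200 mm across. Origin: centre of its underside, on the vertical axis of the table; z up. Its +y points to the tower with the index arm, its -y to the lock lever's side. An aluminium guard ring on it (67 to 93 mm from the axis, top at z = 47 mm) hides the index ring, except in a 38 mm wide window at +y.
- table_top (a point): Centre of the top of the round steel table that turns in the base; 56 mm above the bench, on the axis; table radius 66 mm. Does not turn with it. A silver lid, 50 mm across, is clamped on the table; only the handle stands higher than 19 mm above this point.
- pin_window (a point): Centre of the window in the guard, under the index pin, 76 mm from the table's axis, level with the guard's top. 7 mm below it lies the flat top of the brass index ring, which turns with the table. The ring has five holes, 72 degrees apart, each 11 mm wide along the ring; how they stand to the handle differs each time and cannot be seen.
- index_pivot (a point): Pivot of the index arm, parallel to the base's x, between the two cheeks (64 mm high) of the tower, 135 mm from the table's axis, 60 mm above the bench.
- index_arm (a joint): Angle of the index arm, rad. 1.8 = parked, leaning back from the table on its stop; below about 1.35 it falls over to the table by its own weight. About 0.15 = its 8 mm pin rests on the flat of the index ring and slides as the table turns. 0 = pin dropped 9 mm home in a hole: table held, about 2 mm play either way. It is only weight-loaded: above about 150 mm/s at the handle it skips a hole.
- index_knob (a point): Centre of the black ball, 22 mm in diameter, on the free end of the index arm. Parked, it is 33 mm farther from the table than the pivot and 111 mm above the bench, and free to be pushed toward the table from its outer side. Pin down, it is 78 mm from the table's axis and 81 mm (pin home) or 90 mm (pin on the ring's flat) above the bench.
- turn_handle (a point): Point on the upright wooden handle of the table, 19 mm thick, reaching from 61 to 109 mm above the bench; the point is on its centre line at 92 mm. It goes round with the table, 52 mm from the axis, freely either way (about 2 N) and stays where left. At the start it is on the side away from the tower. When the pin is home it stops dead.
- lever_pivot (a point): Top of the vertical pivot of the lock lever, on a boss beside the base, 44 mm above the bench, 110 mm from the table's axis.
- lock_lever (a joint): Angle of the lock lever about its vertical pivot, rad, growing anticlockwise from above: 0 = free, pointing straight out from the base; 1.1 = at its stop, beside the base: locked. A brake bites over the last third of a radian. About 1 to 3 N at the ball; it stays where left.
- lock_knob (a point): Centre of the black ball, 23 mm in diameter, on the end of the lock lever, 70 mm from the lever's vertical pivot, 62 mm above the bench.
- ring_clamp_mid (a point): Bystander: wooden ring clamp, 148 mm long, lying on the bench; centre, half-way up (14 mm). Not to be moved.
- round_pliers_mid (a point): Bystander: pliers with dipped handles, 133 mm long, 11 mm high, lying on the bench; centre, half-way up. Not to be moved.
- side_cutters_mid (a point): Bystander: side cutters with black handles, 118 mm long, 11 mm high, lying on the bench; centre, half-way up. Not to be moved.
- wax_lump_mid (a point): Bystander: lump of beeswax, 50 mm long, 19 mm high, on the bench; centre, half-way up. Not to be moved.

How it is judged:
On the way, in this order (a step that is already met when the one before it is completed fails the run):
1. the index arm is tipped over and its pin rests on the index ring (value of joint index_arm between 0.1 and 0.22 rad), for 0.2 s.
2. the pin has dropped home into a hole of the index ring (value of joint index_arm below 0.05 rad), for 0.3 s.
3. the lock lever is swung to its stop (value of joint lock_lever above 1 rad and value of joint index_arm below 0.05 rad), for 0.2 s.
At the end, for the whole second after the job is handed in: The index arm is level with its pin home in a hole (index_arm below 0.05 rad) and the lock lever is at its stop (lock_lever above 1.0 of 1.1 rad); the bystanders (ring clamp, pliers, side cutters, beeswax) have not been moved more than 20 mm (all of step 3); the robot touches nothing.
It fails at once if the ring clamp is moved more than 20 mm (distance of ring_clamp_mid from where it was at the start of the episode above 0.02 m).
It fails at once if the pair of pliers is moved more than 20 mm (distance of round_pliers_mid from where it was at the start of the episode above 0.02 m).
It fails at once if the pair of side cutters is moved more than 20 mm (distance of side_cutters_mid from where it was at the start of the episode above 0.02 m).
It fails at once if the beeswax is moved more than 20 mm (distance of wax_lump_mid from where it was at the start of the episode above 0.02 m).
It also fails if it takes over 61 s, if anything falls off the work surface, if the arm or the gripper's body presses on something with over 40 N, if the wrist force passes 120 N, or if a joint passes its speed limit or range.

### The arm

A 6-joint arm with a two-finger parallel gripper is mounted at the origin on a cart in front of the work surface, level with it; the furniture and walls round the work are solid. World frame = base frame: x ahead of the robot, y to its left, z up, the work surface at z = 0. Lengths are in m, angles in rad, forces in N, time in s.
With the tool pointing down it reaches from about 0.25 to 0.775 m from the base axis. Payload 4 kg.
Tool frame: the origin (TCP) lies at the very end of the fingers, on their centre line; the grasp point (between the pads) lies 19 mm behind it; z points along the fingers, y is the direction in which the jaws open and shut (so a half turn about z gives the same grasp; the last joint's range is limited). The gripper opens to 85 mm and grips with 20 to 120 N. Pads are 22 mm wide; open, the fingers measure 114 mm over their backs; the gripper's body (76 mm by 85 mm) begins 54 mm behind the grasp point. The pads swing forward as they close: fully open they stand 13 mm farther back than shut.
Start: joints at [1.085, 0.087, 1.371, -0, 1.684, -0.103], TCP at [0.205, 0.51, 0.231] pointing down, gripper open.
Joint ranges: [-3.1, 3.1], [-0.76, 2.03], [0.27, 2.55], [-1.08, 4.22], [0.17, 2.65], [-2.57, 2.57]. Speed limits (rad/s): [2.79, 2.79, 3.14, 3.14, 3.14, 3.14].

### API

Orientations are given as a unit quaternion [x, y, z, w].
In Python, from plant import manip gives the robot as it stands.
- The arm moves only by the shell command python3 -m crank 'ROWS' [FORCE]. ROWS is JSON, one flat list of numbers, 5 for each row, row after row: the shift along the tool's x, y, z in mm, then the turn about the tool's z in degrees, then the closure, from 0 (fully open) to 1 (shut). In form: [x, y, z, turn, gripper, x, y, z, turn, gripper, ...]. A call has 1 to 8 rows; each row is the pose to reach, as a shift and turn from the pose commanded when the call began, along the tool's axes at that moment; what a row does not reach only later rows make up. A row lasts 1/12 s, in which the tool goes at most 41.7 mm and 7.16 degrees, less where a joint would pass 70% of its speed; a pose out of reach is approached as far as the arm can. A call with a gripper value outside its range is refused whole. The fingers move at their own pace and stop on an object; FORCE is the grip in N (left out, the last holds). Time passes only in rows, so rows that repeat a pose let the fingers close. It gives the time, the measured TCP pose, the force and the opening at its end, in the units of the state.
- manip.get_state(): the state, without advancing time (a new reading comes with each control period).
- manip.snapshot(name): name is "scene" or "top" or "wrist"; returns the picture (400x640x3 uint8, red, green, blue); there is no depth.
- manip.get_calibration(name): a dict with "K" (3x3 intrinsics, pixels), "position" and "rotation" of the camera in the world; the wrist camera has in their place "T_tool_cam" (4x4, takes a point from camera to tool coordinates, whose origin is the TCP and whose axes are the flange's). Camera axes: x right, y down, z forward; pixel columns grow to the right and rows downward; lengths in m; the calibration is good to about 2 mm. The wrist camera is an equidistant fisheye: a pixel r from the principal point sees the ray r / f radians off the axis. A picture is of the moment at which its call begins: read the wrist's pose just before it. get_calibration takes no time and is no camera call.
- manip.sign_off(): hands the job in, once; it reports no verdict.
The state is a dict: "t": time; "joint_pos": joint angles; "joint_vel": joint speeds; "joint_efforts": joint torques, N m; "position": TCP position; "ee_rot": TCP orientation; "force": force on the tool from outside, world axes, zero at the start; "wrist_torque": the same for the moment, N m; "grip_width": opening from 0.0 (shut) to 1.0 (fully open).
Only numpy, scipy, OpenCV 4.12 (cv2) and the standard library are available. Lean on these libraries where they do the work, as an engineer would, in place of code of your own. Each camera call takes 0.05 s, during which the arm holds its last target. There are 200 camera calls.

## Working session

There is one attempt and no reset: what is moved stays moved. The work goes in short steps, Python scripts to look and compute and a shell command to move; the robot and the scene stay as the last step left them, time stands still between calls to the robot, and variables do not carry over. Pictures are saved under pics/ and viewed, about 8 in all and at most 12, crops included, and the job is handed in when it is done.

```bash
ls; mkdir -p pics; python3 - <<'E'
from plant import manip
import cv2
s=manip.get_state();print(s)
for n in ("scene","top"):
    c=manip.get_calibration(n);print(n,c)
    cv2.imwrite(f"pics/{n}0.png",manip.snapshot(n)[:,:,::-1])
print(manip.get_calibration("wrist"))
E
```

```text
pics
{'t': 0.0, 'joint_pos': array([ 1.08493741e+00,  8.79609955e-02,  1.37228784e+00,  5.13396155e-05,
        1.68361205e+00, -1.03094406e-01]), 'joint_vel': array([ 0.00026016,  0.0004208 ,  0.00231389,  0.00025231, -0.00082081,
       -0.00065786]), 'joint_efforts': array([ 9.35603312e-04, -3.51865947e+01, -3.13274395e+01, -1.56884238e-05,
        1.05360287e-02,  1.00532796e-05]), 'position': array([0.20516404, 0.50975187, 0.23011882]), 'ee_rot': array([ 1.90213162e-01,  9.81742159e-01, -1.07789553e-03, -3.53577322e-04]), 'force': array([-0.39935211, -0.51771505, -1.16902704]), 'wrist_torque': array([ 0.00779478, -0.0032823 ,  0.00378467]), 'grip_width': 1.0025444680009916}
scene {'K': array([[473.97488142,   0.        , 313.58500073],
       [  0.        , 473.97488142, 202.59635225],
       [  0.        ,   0.        ,   1.        ]]), 'position': array([ 0.03175626, -0.49942537,  0.43349762]), 'rotation': array([ 0.79577306, -0.25150611,  0.16389916, -0.5259534 ])}
top {'K': array([[457.02385049,   0.        , 319.27426213],
       [  0.        , 457.02385049, 202.85938542],
       [  0.        ,   0.        ,   1.        ]]), 'position': array([0.361222  , 0.18642471, 0.98017811]), 'rotation': array([-0.70078426,  0.70952152, -0.06158377,  0.04108629])}
{'K': array([[309.70691629,   0.        , 319.61615695],
       [  0.        , 309.70691629, 202.00019292],
       [  0.        ,   0.        ,   1.        ]]), 'T_tool_cam': array([[ 7.65705919e-06, -9.64515598e-01, -2.64025871e-01,
         6.57656308e-02],
       [ 9.99998910e-01,  3.97178710e-04, -1.42193646e-03,
         1.87710470e-04],
       [ 1.47634535e-03, -2.64025572e-01,  9.64514550e-01,
        -1.43580076e-01],
       [ 0.00000000e+00,  0.00000000e+00,  0.00000000e+00,
         1.00000000e+00]])}
```

View pics/top0.png

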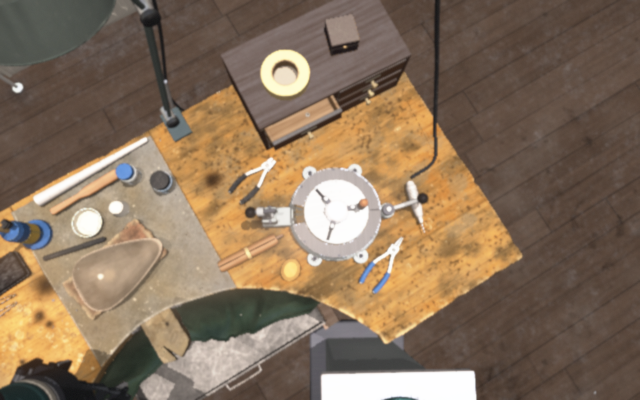

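View pics/scene0.png

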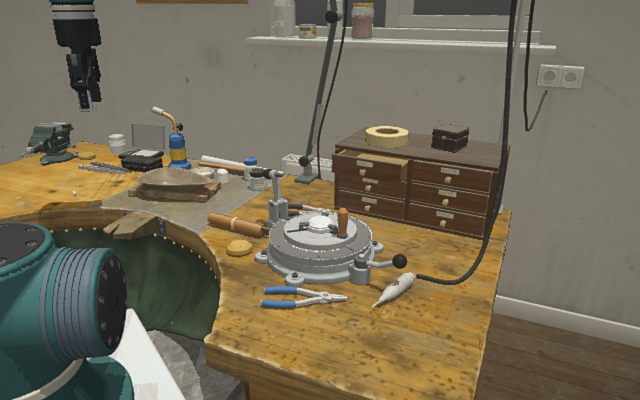

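The top view shows the turntable at about (336,212), the index arm's tower on the left with its knob near (250,212), the lock lever on the right with its ball near (423,199), and the handle near (362,204). The pliers, cutters, clamp and wax lie around it. Next I'll take an enlarged crop.

```bash
cat > h.py <<'E'
import numpy as np
from scipy.spatial.transform import Rotation as R
from plant import manip
def ray(n,uv):
    c=manip.get_calibration(n);K=c["K"]
    d=np.linalg.inv(K)@[uv[0],uv[1],1.]
    return np.array(c["position"]),R.from_quat(c["rotation"]).as_matrix()@d
def onz(n,uv,z):
    p,d=ray(n,uv); return p+d*(z-p[2])/d[2]
def proj(n,X):
    c=manip.get_calibration(n)
    q=R.from_quat(c["rotation"]).as_matrix().T@(np.array(X)-c["position"]); q=c["K"]@q
    return q[:2]/q[2]
def tool(X,s=None):  # world point -> tool-frame mm offset
    s=s or manip.get_state()
    return 1000*R.from_quat(s["ee_rot"]).as_matrix().T@(np.array(X)-s["position"])
E
python3 - <<'E'
from h import *
import cv2
im=cv2.imread("pics/top0.png")
cv2.imwrite("pics/crop.png",cv2.resize(im[145:280,220:440],None,fx=3.6,fy=3.6,interpolation=cv2.INTER_CUBIC))
for k,uv,z in [("c",(336,212),.056),("knob",(250,212),.111),("lock",(423,199),.062),("lp",(387,210),.05),("handle",(362,204),.109)]:
    print(k,onz("top",uv,z).round(4))
E
```

```text
c [0.4772 0.1247 0.056 ]
knob [0.472  0.2928 0.111 ]
lock [ 0.5013 -0.0538  0.062 ]
lp [0.4809 0.0189 0.05  ]
handle [0.4855 0.0776 0.109 ]
```

View pics/crop.png

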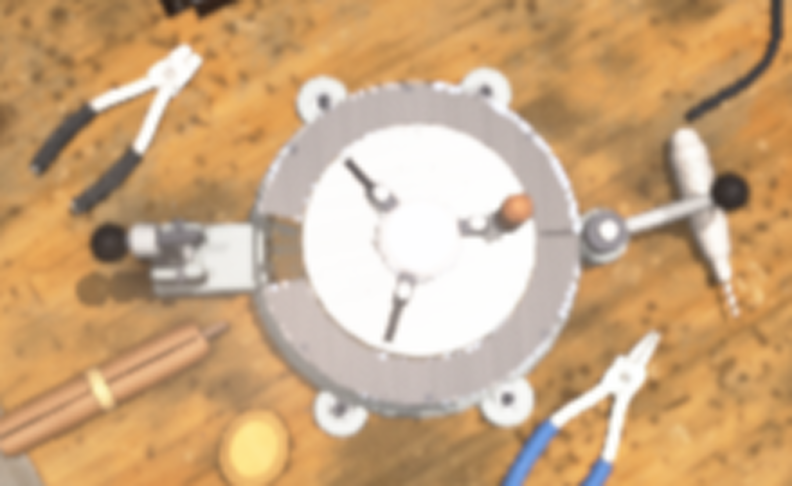

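The enlarged crop shows the turntable centre at about (420,240), the index knob at (110,242) and the lever pivot at (604,234). The lock ball is at (730,191) and the handle top at (517,208). That puts the base yaw at about 2°, and the lever is already about 15° in.

```bash
python3 - <<'E'
from h import *
f=lambda u,v:(220+u/3.6,145+v/3.6)
for k,uv,z in [("c",f(420,240),.056),("knob",f(110,242),.111),("lock",f(730,191),.062),("lp",f(604,234),.05),("handle",f(517,208),.109)]:
    print(k,onz("top",uv,z).round(4), proj("scene",onz("top",uv,z)).round(1))
print(tool([.471,.345,.17]),tool([.471,.345,.10]))
E
```

```text
c [0.4778 0.1233 0.056 ] [319.4 228.2]
knob [0.4716 0.2917 0.111 ] [268.3 174.3]
lock [ 0.5032 -0.0534  0.062 ] [399.5 261.9]
lp [0.4809 0.0173 0.05  ] [358.5 254.4]
handle [0.4879 0.0745 0.109 ] [341.1 208.9]
[-308.11067683  -53.47561726   60.27527411] [-308.12683193  -53.33368728  130.27512836]
```

```bash
python3 -m crank '[-40,-7,0,-7,1,-80,-14,0,-14,1,-120,-21,0,-21,1,-160,-28,0,-22,1,-200,-35,0,-22,1,-240,-42,0,-22,1,-275,-48,0,-22,1,-308,-53,0,-22,1]' 40 && python3 - <<'E'
from h import *
s=manip.get_state();print(s["t"],s["position"],s["force"],s["grip_width"],tool([.471,.345,.10]));print(R.from_quat(s["ee_rot"]).as_matrix().round(3))
E
```

```text
t: 0.77
position: [0.4733, 0.3438, 0.2306]
ee_rot: [0.0, 1.0, -0.001, -0.0]
force: [0.6, 0.6, 0.9]
grip_width: -0.003
0.7667 [0.47332333 0.34379372 0.23057574] [0.63773235 0.558851   0.86962252] -0.002639267085498519 [  2.25979652   1.33798732 130.57557379]
[[-1.     0.    -0.   ]
 [ 0.     1.    -0.001]
 [ 0.    -0.001 -1.   ]]
```

```bash
python3 -m crank '[2,1,40,0,1,2,1,80,0,1,2,1,110,0,1,2,1,126,0,1,2,-8,126,0,1,2,-16,126,0,1,2,-24,126,0,1,2,-29,126,0,1]' && python3 -m crank '[0,-5,0,0,1,0,-10,0,0,1,0,-15,0,0,1,0,-20,0,0,1,0,-25,0,0,1,0,-30,0,0,1,0,-32,0,0,1,0,-32,0,0,1]' && python3 - <<'E'
from h import *
import cv2
for n in ("scene","wrist"): cv2.imwrite(f"pics/{n}1.png",manip.snapshot(n)[:,:,::-1])
a=cv2.imread("pics/scene1.png")[130:310,200:460];b=cv2.imread("pics/wrist1.png")
cv2.imwrite("pics/m1.png",np.hstack([cv2.resize(a,(400,277)),cv2.resize(b,(400,250))[:277] if 0 else cv2.copyMakeBorder(cv2.resize(b,(400,250)),0,27,0,0,0)]))
E
```

```text
t: 1.43
position: [0.4707, 0.3164, 0.1079]
ee_rot: [-0.0, 1.0, 0.001, 0.002]
force: [-0.6, -0.1, 0.7]
grip_width: -0.0
t: 2.1
position: [0.4725, 0.2918, 0.1185]
ee_rot: [-0.001, 1.0, 0.009, 0.007]
force: [-10.4, 9.1, 31.7]
grip_width: 0.001
```

View pics/m1.png

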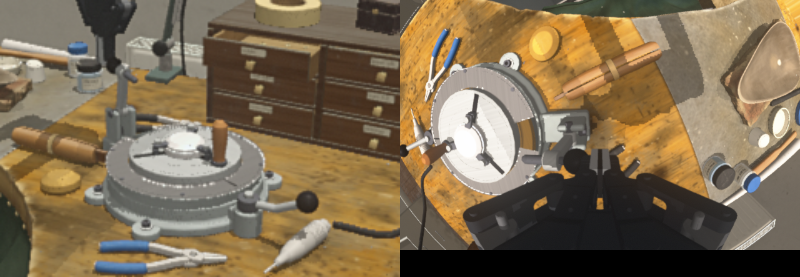

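The scene view shows the fist at the index knob with the arm still upright. The ball appears beside the fingertips in the wrist view at about (575,160). Because the vertical force is 32 N, I need a closer look.

```bash
python3 - <<'E'
import cv2,numpy as np
a=cv2.imread("pics/scene1.png")[130:240,215:315];b=cv2.imread("pics/wrist1.png")[170:330,180:400]
cv2.imwrite("pics/m2.png",np.hstack([cv2.resize(a,(400,440),interpolation=3),cv2.resize(b,(400,440*1),interpolation=3) if 0 else cv2.copyMakeBorder(cv2.resize(b,(400,291),interpolation=3),0,149,0,0,0)]))
E
```

```text
(no output)
```

View pics/m2.png

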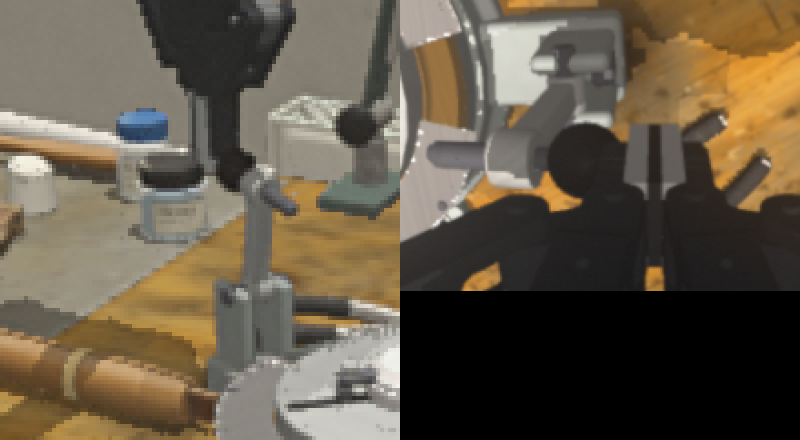

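The fist is correctly behind the ball, with the arm nearly upright, but the tip is dragged up because the ball rises on its arc. I'll raise the tip a little and then keep pushing.

```bash
python3 -m crank '[0,2,-5,0,1,0,2,-10,0,1,0,0,-10,0,1,0,-3,-10,0,1,0,-6,-10,0,1,0,-9,-10,0,1,0,-12,-10,0,1,0,-12,-10,0,1]' && python3 - <<'E'
from h import *
import cv2
for n in ("scene","top"): cv2.imwrite(f"pics/{n}2.png",manip.snapshot(n)[:,:,::-1])
a=cv2.imread("pics/scene2.png")[130:240,215:315];b=cv2.imread("pics/top2.png")[160:270,230:330]
cv2.imwrite("pics/m3.png",cv2.resize(np.hstack([a,b]),None,fx=4,fy=4,interpolation=3))
E
```

```text
t: 2.87
position: [0.4723, 0.2735, 0.1214]
ee_rot: [-0.0, 1.0, 0.002, 0.005]
force: [-3.4, 0.4, 17.1]
grip_width: 0.003
```

View pics/m3.png

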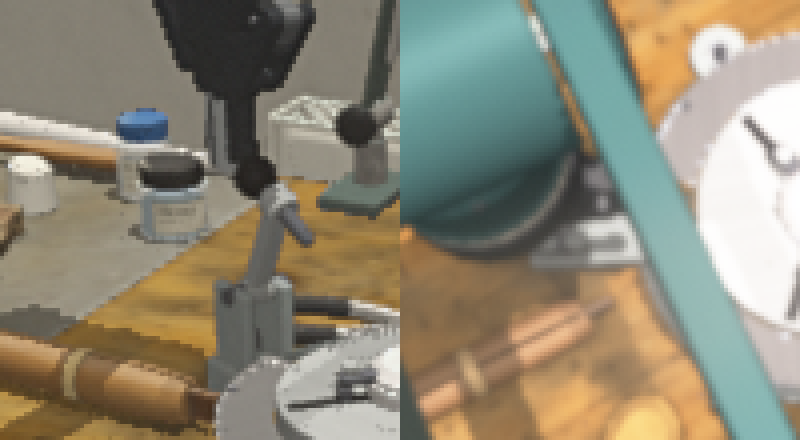

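The arm is now tilted toward the table, but the tip is pinning the ball from above. I'll lift slightly while pushing on.

```bash
python3 -m crank '[0,-2,-6,0,1,0,-6,-8,0,1,0,-10,-8,0,1,0,-14,-8,0,1,0,-18,-10,0,1,0,-18,-30,0,1,0,-18,-60,0,1,0,-18,-90,0,1]' && python3 - <<'E'
from h import *
import cv2
for n in ("scene","wrist"): cv2.imwrite(f"pics/{n}3.png",manip.snapshot(n)[:,:,::-1])
a=cv2.imread("pics/scene3.png")[130:310,200:460];b=cv2.imread("pics/wrist3.png")
cv2.imwrite("pics/m4.png",np.hstack([cv2.resize(a,(400,277)),cv2.copyMakeBorder(cv2.resize(b,(400,250)),0,27,0,0,0)]))
E
```

```text
t: 3.63
position: [0.4684, 0.254, 0.204]
ee_rot: [-0.0, 1.0, -0.001, -0.002]
force: [0.4, -0.0, 0.4]
grip_width: 0.001
```

View pics/m4.png

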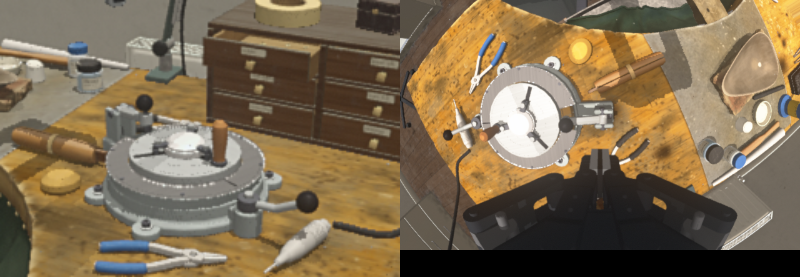

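The index arm has fallen over, with its knob now at about (294,196) in the scene picture, over the window. Next I'll work out the caging pose at the handle.

```bash
python3 - <<'E'
from h import *
s=manip.get_state();print(s["joint_pos"].round(2))
print(proj("scene",[.4755,.2025,.081]),proj("scene",[.4755,.2025,.09]))
C=np.array([.4778,.1245])
for d in (11.4,): 
    r=np.radians(d);p=C+.0515*np.array([np.sin(r),-np.cos(r)]);print(tool([*p,.15]),tool([*p,.084]))
import cv2
im=cv2.imread("pics/scene3.png");g=im[185:208,283:306].max(2);v,u=np.nonzero(g<70);print(u.mean()+283,v.mean()+185)
E
```

```text
[ 0.39  0.06  1.44 -0.    1.63 -1.18]
[294.17462622 201.66518263] [294.08054006 197.29276642]
[ -15.28420937 -181.79948512   60.49962224] [ -14.65544002 -182.05530529  126.49613128]
293.75531914893617 197.38297872340425
```

```bash
python3 -m crank '[-2,-25,0,7,0.55,-4,-50,0,14,0.55,-6,-75,0,21,0.55,-8,-100,0,28,0.55,-10,-125,0,35,0.55,-12,-150,0,42,0.55,-14,-175,0,49,0.55,-15,-182,0,56,0.55]' && python3 -m crank '[0,0,20,7,0.55,0,0,40,14,0.55,0,0,60,21,0.55,0,0,60,22,0.55,0,0,60,22,0.55]' && python3 - <<'E'
from h import *
import cv2
s=manip.get_state()
C=np.array([.4778,.1245]);r=np.radians(11.4);p=C+.0515*np.array([np.sin(r),-np.cos(r)])
print(s["position"],s["grip_width"],tool([*p,.084]));print(R.from_quat(s["ee_rot"]).as_matrix().round(3))
b=manip.snapshot("wrist")[:,:,::-1]; cv2.imwrite("pics/w4.png",b[120:400,140:500])
E
```

```text
t: 4.4
position: [0.4842, 0.0696, 0.204]
ee_rot: [0.473, 0.881, -0.001, -0.0]
force: [-0.2, 1.0, -0.7]
grip_width: 0.447
t: 4.82
position: [0.4833, 0.0727, 0.1434]
ee_rot: [0.628, 0.778, -0.002, -0.002]
force: [-0.7, 0.5, -0.0]
grip_width: 0.451
[0.48329488 0.07269136 0.14338954] 0.45115644319080805 [ 0.25864274  5.12808627 59.36709978]
[[-0.211  0.978 -0.005]
 [ 0.978  0.211 -0.   ]
 [ 0.001 -0.005 -1.   ]]
```

View pics/w4.png

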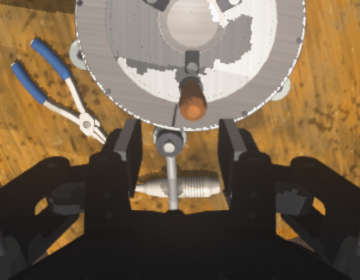

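The wrist view shows the handle between the open jaws, about 5 mm toward +y, as computed. I'll descend over it.

```bash
python3 -m crank '[0,5,15,0,0.55,0,5,35,0,0.55,0,5,52,0,0.55,0,5,58,0,0.6,0,5,58,0,0.6]' && python3 - <<'E'
from h import *
s=manip.get_state();M=R.from_quat(s["ee_rot"]).as_matrix();C=np.array([.4778,.1245,s["position"][2]])
print(s["position"],s["grip_width"],s["force"])
for k in range(0,9):  # arc, ccw
    r=np.radians(13+10*k);p=C+.0515*np.array([np.sin(r),-np.cos(r),0]);print(10*k,tool(p,s).round(1))
E
```

```text
t: 5.28
position: [0.4891, 0.0741, 0.0868]
ee_rot: [0.628, 0.778, -0.001, -0.001]
force: [-0.6, 0.2, -0.3]
grip_width: 0.402
[0.48909724 0.07409126 0.08676482] 0.4015048400207544 [-0.63386558  0.22504523 -0.26186123]
0 [ 0.2  0.3 -0. ]
10 [ 1.1  9.3 -0. ]
20 [ 3.5 17.9 -0. ]
30 [ 7.4 26.  -0. ]
40 [12.7 33.3 -0.1]
50 [19.1 39.5 -0.1]
60 [26.6 44.5 -0.1]
70 [34.8 48.2 -0.1]
80 [43.5 50.4 -0.1]
```

```bash
python3 -m crank '[0,2,0,-2,0.6,0.5,5,0,-5,0.6,1,7,0,-7,0.6,1.2,9.5,0,-10,0.6,2,12,0,-13,0.6,2.5,14,0,-15,0.6,3,16,0,-18,0.6,3.5,18,0,-20,0.6]'
```

```text
t: 5.95
position: [0.5071, 0.0813, 0.0897]
ee_rot: [0.483, 0.876, 0.0, 0.001]
force: [-1.8, -0.7, 0.6]
grip_width: 0.406
```

```bash
python3 -m crank '[0,2,0,-2,0.6,0.2,4,0,-4,0.6,0.5,5.5,0,-6,0.6,0.7,7,0,-8,0.6,1,9,0,-10,0.6,1.3,10,0,-11,0.6,1.5,11,0,-12,0.6,1.5,11,0,-12,0.6]'
```

```text
t: 6.62
position: [0.516, 0.0887, 0.0886]
ee_rot: [0.39, 0.921, 0.001, 0.001]
force: [0.1, 0.7, -0.2]
grip_width: 0.401
```

```bash
cat > chk.py <<'E'
from h import *
import cv2
im=manip.snapshot("scene")[:,:,::-1];g=im[182:212,280:308].max(2)
n,l,st,c=cv2.connectedComponentsWithStats((g<70).astype(np.uint8))
for i in range(1,n):
    if st[i,4]>30: print("knob",c[i]+[280,182],st[i,4])
s=manip.get_state();d=s["position"][:2]-[.4778,.1245];print("phi",np.degrees(np.arctan2(d[0],-d[1])),np.hypot(*d))
if __import__("sys").argv[1:]: cv2.imwrite("pics/"+__import__("sys").argv[1],im)
E
python3 -m crank '[0,2,0,-2,0.6,0.2,4,0,-4,0.6,0.5,5.5,0,-6,0.6,0.7,7,0,-8,0.6,1,9,0,-10,0.6,1.3,10,0,-11,0.6,1.5,11,0,-12,0.6,1.5,11,0,-12,0.6]'; python3 chk.py
```

```text
t: 7.28
position: [0.5169, 0.0929, 0.0877]
ee_rot: [0.292, 0.956, -0.006, -0.005]
force: [-14.8, -11.0, 11.2]
grip_width: 0.401
knob [295.03883495 202.        ] 103
phi 51.07651953366904 0.050263408644478494
```

The force stopped rising smoothly and jumped to 21 N. The knob dropped to v=202.0, where 201.7 is predicted for home, so the pin is in. I'll back off, lift and shut the gripper.

```bash
python3 -m crank '[-1,-4,0,8,0.6,-1,-8,0,8,0.6,-1,-13,0,8,0.6,-1,-13,-30,8,0.6,-1,-13,-65,8,0.6,-1,-13,-90,8,0.9,-1,-13,-100,8,1,-1,-13,-100,8,1]'; python3 chk.py; python3 - <<'E'
from h import *
s=manip.get_state();print(s["position"],s["joint_pos"].round(2));M=R.from_quat(s["ee_rot"]).as_matrix();print(M.round(3))
print("toolyaw of y deg",np.degrees(np.arctan2(M[1,1],M[0,1])))
P=np.array([.4810,.0150]);
for f,off in ((16.7,40),(16.7,26)):
    r=np.radians(f);b=P+.07*np.array([np.sin(r),-np.cos(r)])-off/1000*np.array([np.cos(r),np.sin(r)]);print(b,tool([*b,.056],s))
E
```

```text
t: 8.0
position: [0.5174, 0.086, 0.1909]
ee_rot: [0.357, 0.934, 0.002, 0.003]
force: [0.2, -0.0, -0.1]
grip_width: 0.004
knob [295.07619048 201.98095238] 105
phi 44.78413552964019 0.054369055495276104
[0.51609961 0.0859107  0.18818904] [ 0.06  0.04  1.51  0.    1.59 -0.78]
[[-0.745  0.667  0.003]
 [ 0.667  0.745  0.001]
 [-0.002  0.002 -1.   ]]
toolyaw of y deg 48.13025725984888
[ 0.46280234 -0.063542  ] [ -59.82281236 -147.17193259  131.95568955]
[ 0.47621185 -0.05951895] [ -67.12319428 -135.22610738  131.99672536]
```

```bash
python3 - <<'E'
from h import *
s=manip.get_state();P=np.array([.4810,.0150]);a=np.radians(48);n=np.array([np.cos(a),np.sin(a)])
for f,off in ((16.7,42),(16.7,26),(25,26),(35,26),(45,26),(55,26),(65,26),(68,24)):
    r=np.radians(f);b=P+.07*np.array([np.sin(r),-np.cos(r)])-off/1000*n;print(f,off,b.round(4),tool([*b,.050],s).round(1))
E
```

```text
16.7 42 [ 0.473  -0.0833] [ -80.6 -155.1  138. ]
16.7 26 [ 0.4837 -0.0714] [ -80.6 -139.1  138. ]
25 26 [ 0.4932 -0.0678] [ -85.3 -130.1  138. ]
35 26 [ 0.5038 -0.0617] [ -89.1 -118.5  138.1]
45 26 [ 0.5131 -0.0538] [ -90.8 -106.4  138.1]
55 26 [ 0.5209 -0.0445] [-90.4 -94.2 138.1]
65 26 [ 0.527  -0.0339] [-87.9 -82.2 138.2]
68 24 [ 0.5298 -0.0291] [-86.7 -76.8 138.2]
```

```bash
python3 -m crank '[-15,-30,0,0,1,-30,-60,0,0,1,-45,-90,0,0,1,-60,-120,0,0,1,-80,-155,0,0,1,-80,-155,40,0,1,-80,-155,75,0,1,-80,-155,75,0,1]'; python3 - <<'E'
from h import *
import cv2
s=manip.get_state();print(s["position"],tool([.473,-.0833,.05],s))
b=manip.snapshot("wrist")[:,:,::-1]; cv2.imwrite("pics/w5.png",b[120:400,140:500])
E
```

```text
t: 8.72
position: [0.4637, -0.0817, 0.1015]
ee_rot: [0.359, 0.933, -0.001, -0.011]
force: [-1.5, 0.1, -3.4]
grip_width: 0.002
[ 0.46371966 -0.08168154  0.10147191] [-8.97007278  5.4550519  51.26286895]
```

View pics/w5.png

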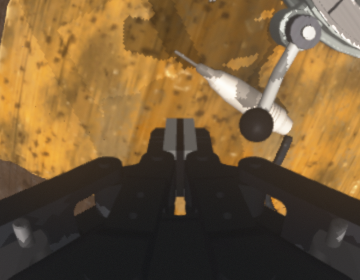

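The wrist view shows the lock ball at crop (255,125), straight to the +y side of the fist. I'll descend and then push along the arc.

```bash
python3 -m crank '[0,0,25,0,1,0,0,50,0,1,0,0,63,0,1,0,0,63,0,1,0,5,63,0,1,0,10,63,0,1,-1,16,63,0,1,-3,20,63,0,1]'; python3 -m crank '[-2,5,0,0,1,-4,11,0,0,1,-6,17,0,0,1,-7,23,0,0,1,-8,29,0,0,1,-8,35,0,0,1,-7,41,0,0,1,-7,44,0,0,1]';python3 chk.py
```

```text
t: 9.43
position: [0.4887, -0.0697, 0.0512]
ee_rot: [0.357, 0.934, 0.0, 0.002]
force: [-0.7, -1.5, 1.7]
grip_width: -0.002
t: 10.1
position: [0.5217, -0.0412, 0.049]
ee_rot: [0.358, 0.934, 0.0, -0.0]
force: [-0.2, -2.4, 0.4]
grip_width: 0.001
knob [295.05154639 202.06185567] 97
phi 14.92215924504672 0.17119019512287428
```

```bash
python3 -m crank '[1,4,0,0,1,2,8,0,0,1,3,11,0,0,1,4,14,0,0,1,4,17,0,0,1,4,18,0,0,1,4,18,0,0,1]';python3 chk.py s6.png
```

```text
t: 10.73
position: [0.5286, -0.0277, 0.0491]
ee_rot: [0.358, 0.934, -0.003, -0.002]
force: [-5.6, -7.5, 3.2]
grip_width: -0.003
knob [295.10204082 202.10204082] 98
phi 18.454399712824713 0.16050211634291162
```

```bash
python3 -m crank '[0,3,0,0,1,1,6,0,0,1,1,6,0,0,1]'; python3 -m crank '[-4,-12,0,0,1,-8,-25,0,0,1,-8,-40,0,0,1,-8,-40,-40,0,1,-8,-40,-80,0,1,-8,-70,-120,0,1,-8,-100,-120,0,1,-8,-100,-120,0,1]'; python3 chk.py s7.png; python3 - <<'E'
from h import *
import cv2
im=cv2.imread("pics/s7.png")
for d in (61,63,65,67): r=np.radians(d);print(d,proj("scene",[.481+.07*np.sin(r),.015-.07*np.cos(r),.062]))
t=manip.snapshot("top")[:,:,::-1]
cv2.imwrite("pics/m7.png",np.hstack([cv2.resize(im[150:310,220:460],(400,267)),cv2.resize(t[140:300,210:450],(400,267))]))
s=manip.get_state();print(s["force"],s["position"])
E
```

```text
t: 11.03
position: [0.5291, -0.027, 0.0491]
ee_rot: [0.358, 0.934, -0.008, -0.003]
force: [-14.5, -18.1, 6.9]
grip_width: 0.001
t: 11.7
position: [0.4729, -0.1037, 0.1739]
ee_rot: [0.359, 0.933, -0.001, 0.004]
force: [-0.3, 0.0, -0.9]
grip_width: 0.001
knob [295.05154639 202.06185567] 97
phi -1.1678032388998256 0.22632892999154852
61 [401.85572625 246.16603877]
63 [401.42339655 245.46192285]
65 [400.94348936 244.76538879]
67 [400.41696902 244.07718503]
[ 0.34127634  0.24718777 -0.20624844] [ 0.47310404 -0.10069848  0.17006548]
```

View pics/m7.png

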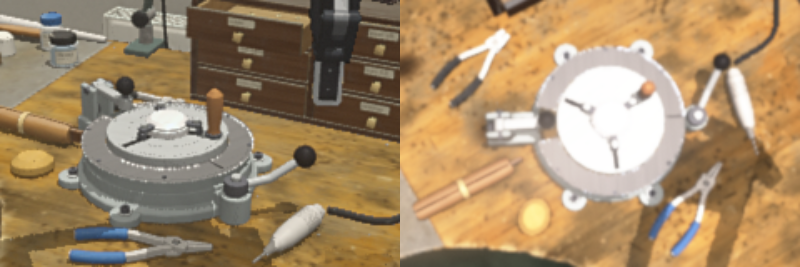

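The lever now points toward +x, with its ball at about (403,177) in the top view. The index knob is down and the bystanders are in place. I'll check the lever angle numerically.

```bash
python3 - <<'E'
from h import *
import cv2
for n,(r0,r1,c0,c1) in (("top",(165,190,392,414)),("scene",(232,256,390,416))):
    g=manip.snapshot(n)[r0:r1,c0:c1].max(2);k,l,st,c=cv2.connectedComponentsWithStats((g<70).astype(np.uint8))
    i=1+st[1:,4].argmax();uv=c[i]+[c0,r0];p=onz(n,uv,.062);d=p[:2]-[.481,.015];print(n,uv,st[i,4],p,np.hypot(*d),np.degrees(np.arctan2(d[0],-d[1]))-1.8)
t0=cv2.imread("pics/top0.png").astype(int);t1=manip.snapshot("top")[:,:,::-1].astype(int)
for nm,(a,b,c,d) in dict(cut=(155,205,226,280),clamp=(232,275,218,282),wax=(255,282,278,304),pl=(232,296,355,406)).items(): print(nm,cv2.phaseCorrelate(t0[a:b,c:d].mean(2),t1[a:b,c:d].mean(2)))
E
```

```text
top [402.41304348 176.84782609] 46 [ 0.54783615 -0.0132757   0.062     ] 0.07257124652263817 65.26872556494773
scene [402.55       243.53333333] 120 [ 0.54966471 -0.01301731  0.062     ] 0.07416071987685545 66.00303125165661
cut ((-0.07636066127646757, -0.010657330438768042), 1.012656644728529)
clamp ((0.010132558122240454, 0.5456758636381629), 0.9995337717002607)
wax ((0.5677237992833746, 0.4656146637251197), 0.9848621115174777)
pl ((-0.14934515275284355, 0.18445821207303226), 0.709518845085635)
```

```bash
python3 -c "
from plant import manip
print(manip.get_state()['force'],manip.sign_off())"
```

```text
the job is handed in; nothing more can be done
[0.21488413 1.09834066 0.31405821] None
```

The turntable is set at a station, locked, and handed in after about 12 s of robot time; `sign_off()` gave no verdict.

I tipped the index arm over with shut fingers. I then caged the handle and pushed it about 35° anticlockwise until the pin dropped home, and swung the lock lever round to its stop.

**Last checks:**
- **Pin:** the index knob sits at image row 202.1. I predicted 201.7 for home, and it was at 197.4 while the pin was on the flat.
- **Lock lever:** both cameras put it at about 65–66°, and the stop is at 63°. That is within measuring error, and the ball stopped dead as the force rose to about 24 N.
- **Bystanders:** the image shifts are all under 1 pixel (about 2 mm). The pliers' comparison was weaker, with a match score of 0.71, probably because of shadows.
- **Robot:** it stands clear, with about 1 N or less on the wrist.

One thing went less smoothly: while tipping the arm, the fingertips rode up on the ball and pressed on it with about 34 N. I raised them and finished the push.

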